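Tuck flashing under the lapped shingle and hold it flat

ROBOT

A 6-joint arm with a two-finger parallel gripper is mounted at the origin on a cart in front of the work surface, level with it; the furniture and walls round the work are solid. World frame = base frame: x ahead of the robot, y to its left, z up, the work surface at z = 0. Lengths are in m, angles in rad, forces in N, time in s.
With the tool pointing down it reaches from about 0.375 to 0.9 m from the base axis. Payload 3.1 kg.
Tool frame: the origin (TCP) lies between the finger pads; the fingertips stand 19 mm ahead of it and the grasp point (between the pads) is the TCP (arm.tips_ahead is the distance from the TCP to the fingertips, in m); z points along the fingers, y is the direction in which the jaws open and shut (so a half turn about z gives the same grasp; the last joint's range is limited). The gripper opens to 87 mm and grips with 3 to 60 N. Pads are 19 mm wide; open, the fingers measure 117 mm over their backs; the gripper's body (75 mm by 190 mm) begins 51 mm behind the grasp point.
Start: joints at [-1.466, 0.527, 1.433, -0, 1.181, -0.178], TCP at [0.174, -0.6, 0.213] pointing down, gripper open.
Joint ranges: [-3.08, 3.08], [-0.75, 2.2], [0.22, 2.44], [-1.43, 4.57], [0, 2.65], [-2.85, 2.85]. Speed limits (rad/s): [2.79, 2.79, 3.14, 3.14, 3.14, 3.14].

INTERFACE

Orientations are given as a unit quaternion [x, y, z, w].
In Python, from cell import arm, cams, workorder gives the robot as it stands.
- The arm moves only by the tool move_arm, never from a script. Its argument "series" is text: rows parted by semicolons, each of 7 numbers parted by spaces: the shift along the tool's x, y, z in m, then the turn, a rotation vector about the tool's x, y, z in degrees, then the finger opening in m, from 0 to 0.087. In form: dx dy dz wx wy wz claw; .... A call has 1 to 10 rows; each row shifts and turns the commanded pose from where the row before left it, along the tool's axes as they then stand; what a row does not reach is not made up. A row lasts 1/10 s, in which the tool goes at most 50 mm and 8.59 degrees, less where a joint would pass 70% of its speed; a pose out of reach is approached as far as the arm can. A call is refused whole if a number of a shift passes 0.05 or a number of a turn 8.59, either way. A call with a gripper value outside its range is refused whole. The fingers move at their own pace and stop on an object; "grip_force" is the grip in N (left out, the last holds). Time passes only in rows, so rows that do not move let the fingers close. It gives the time, the measured TCP pose, the force and the opening at its end, in the units of the state.
- arm.get_state(): the state, without advancing time (a new reading comes with each control period).
- cams.grab_frame(name): name is "side" or "top"; returns a dict with "frame" (384x512x3 uint8, red, green, blue), "intrinsics" (3x3 intrinsics, pixels), "R" (3x3) and "t" (3): a world point X has camera coordinates R X + t. Camera axes: x right, y down, z forward; pixel columns grow to the right and rows downward; lengths in m; the calibration is good to about 2 mm. A picture is of the moment at which its call begins. There is no depth.
- workorder.hand_in(): hands the job in, once; it reports no verdict.
The state is a dict: "t": time; "qpos": joint angles; "dq": joint speeds; "effort": joint torques, N m; "ee_pos": TCP position; "eef_rot": TCP orientation; "contact_force": force on the tool from outside, world axes, zero at the start; "ft_torque": the same for the moment, N m; "width": opening from 0.0 (shut) to 1.0 (fully open).
Only numpy, scipy, OpenCV 4.12 (cv2) and the standard library are available. Lean on these libraries where they do the work, as an engineer would, in place of code of your own. Each camera call takes 0.05 s, during which the arm holds its last target. There are 200 camera calls.

TASK

On the roof sample board, slide the front edge of the aluminium flashing squarely and centrally under the lapped slate shingle, without lifting the shingle, until the red line across the flashing lies right below the shingle's front edge. Then press the flashing firmly down flat on the board (push with about 10 N) and finish while still holding it pressed there; do not let go. Leave the tools and other things on the bench where they are.

Things in the scene. Friction and masses are not known exactly. Their poses are not given: they have to be found in the camera images.
- flashing: Loose aluminium L-shaped flashing, 0.14-0.28 kg: flat pan 100 (x) x 110 (y) x 4 mm; along its rear (-x) edge an upstand to grasp, 10 mm thick (x -50 to -40), 100 mm long (y), top 54 mm above the underside. A red line crosses the pan 40 mm behind its front (+x) edge. Origin: centre of the pan's underside; x towards the front edge, z up. Starts flat on the bench, left or right of the board.
- flashing_edge (a point): Middle of the flashing's front edge, on its underside (50 mm ahead of the flashing's origin); axes as the flashing's.
- flashing_line (a point): Point on the flashing's underside below the middle of its red line (10 mm ahead of the flashing's origin); axes as the flashing's.
- upstand_top (a point): Middle of the top of the upstand (x -45, z 54 mm from the flashing's origin).
- roof_board: Fixed plywood board 240 x 240 x 18 mm flat on the bench, shingle over its rear (+x) part. Origin: centre of its underside; x points towards the shingle (the way to tuck), z up. Its bare top is 18 mm above the bench. The gap beneath the shingle is 8 mm high, 158 mm wide between two side packers (y -79 to +79) and 63 mm deep from the shingle's front edge to a batten (x 83).
- lip (a point): Point on the board's top surface right below the middle of the shingle's front edge (20 mm ahead of the board's origin, 18 mm above the bench); axes as the board's. The shingle's underside is 8 mm above it.
- shingle (a joint): Angle of the dark slate shingle (80 x 190 x 7 mm, 0.28 kg), hinged along its rear edge 80 mm behind its front edge and lying by its own weight on the packers and batten. 0 = lying down at rest, grows as its front edge is lifted.
- sanding_block: Bystander: cork sanding block 56 x 100 x 28 mm on the other side of the board. Origin: centre of its underside.
- chisel: Bystander: chisel with a wooden handle, 210 mm long, 27 mm thick, in front of the board.
- marker: Bystander: marker pen, 135 mm long, 15 mm thick, white with a black cap, near the front right.

How it is judged:
By the outcome, as a careful person would: the job done as asked, in the order asked, and still so for the second after the job is handed in, while the arm keeps its last pose, push and grip.
It also fails if it takes over 40 s, if anything falls off the work surface, if the arm or the gripper's body presses on something with over 40 N, if the wrist force passes 120 N, or if a joint passes its speed limit or range.

## Working session

There is one attempt and no reset: what is moved stays moved. The work goes in short steps, Python scripts to look and compute and a tool call to move; the robot and the scene stay as the last step left them, time stands still between calls to the robot, and variables do not carry over. Pictures are saved under pics/ and viewed, about 8 in all and at most 12, crops included, and the job is handed in when it is done.

Besides the shell and the picture viewer there is one more tool, called as name(argument=value, ...) on one line, values as JSON. move_arm: Moves the arm, as the interface text tells. Its arguments: {"type":"object","properties":{"series":{"type":"string"},"grip_force":{"type":"number"}},"required":["series"]}

```bash
mkdir -p pics
python3 - <<'E'
from cell import arm,cams
import cv2,numpy as np
for n in("top","side"):
    f=cams.grab_frame(n); np.savez(f"{n}0.npz",**f)
    cv2.imwrite(f"pics/{n}0.png",f["frame"][:,:,::-1]); print(n,f["intrinsics"],f["R"],f["t"])
print(arm.get_state())
E
```

```text
top [[410.92874886   0.         256.37623674]
 [  0.         410.92874886 191.3495061 ]
 [  0.           0.           1.        ]] [[ 0.00574976 -0.99985965  0.01573601]
 [-0.9925565  -0.00762069 -0.12154635]
 [ 0.12164921 -0.01492002 -0.99246101]] [-0.07564249  0.55469101  0.98437186]
side [[399.30046622   0.         252.69484478]
 [  0.         399.30046622 189.64344864]
 [  0.           0.           1.        ]] [[-0.99545955 -0.09488172 -0.00759884]
 [-0.03569494  0.44611582 -0.89426313]
 [ 0.08823919 -0.88993153 -0.44747706]] [0.5367236  0.10890798 1.13578284]
{'t': 0.1, 'qpos': array([-1.46650371e+00,  5.28393206e-01,  1.43378233e+00,  1.00974936e-05,
        1.18139993e+00, -1.78467179e-01]), 'dq': array([ 4.26508751e-04, -2.56491992e-03, -1.41079448e-03,  7.56228433e-05,
       -1.85504684e-03,  1.51450575e-04]), 'effort': array([ 4.99452017e-04, -4.40985453e+01, -1.77150625e+01,  6.35368167e-02,
        5.33306866e-02, -4.54240933e-05]), 'ee_pos': array([ 0.17435799, -0.59947624,  0.21245462]), 'eef_rot': array([ 9.90022282e-01,  1.40907408e-01,  4.14258739e-05, -9.90553130e-04]), 'contact_force': array([-0.38965168,  0.84203433,  0.45657214]), 'ft_torque': array([ 0.01078656,  0.00941434, -0.03495348]), 'width': 0.998953290992209}
```

View pics/top0.png

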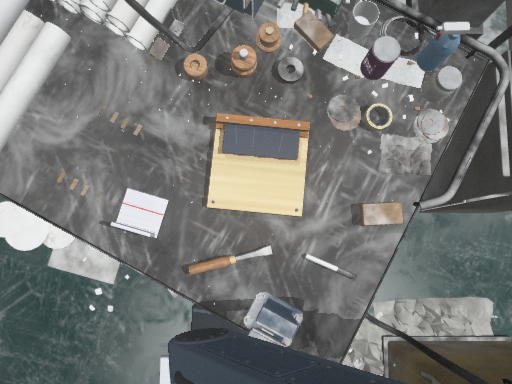

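View pics/side0.png

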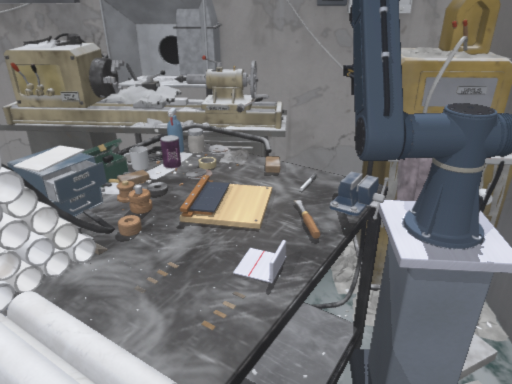

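The top view shows the board at px (208–310, 115–215) with the dark shingle at its back. The flashing is at left, px (110–168, 188–238), with its red line near (143, 208) and its upstand along the lower edge. The chisel, marker and block are clear of both. The side view agrees.

```bash
cat > h.py <<'E'
import numpy as np,cv2
def ray(f,uv,z):
    uv=np.atleast_2d(uv).astype(float); R,t,K=f["R"],f["t"],f["intrinsics"]
    d=np.c_[uv,np.ones(len(uv))]@np.linalg.inv(K).T@R; c=-R.T@t
    return (c+d*((z-c[2])/d[:,2])[:,None])
def proj(f,X):
    p=(np.atleast_2d(X)@f["R"].T+f["t"])@f["intrinsics"].T; return p[:,:2]/p[:,2:]
def blob(m,roi):
    u0,v0,u1,v1=roi; k=np.zeros(m.shape,np.uint8); k[v0:v1,u0:u1]=m[v0:v1,u0:u1]
    n,l,s,c=cv2.connectedComponentsWithStats(k); i=1+s[1:,4].argmax(); return (l==i).astype(np.uint8)
def pts(m): v,u=np.nonzero(m); return np.c_[u,v].astype(float)
def rect(P): # P nx2 world
    return cv2.minAreaRect(P.astype(np.float32))
E
python3 - <<'E'
from h import *
for n,roiF,roiB in(("top",(100,180,180,245),(195,105,320,225)),("side",(225,235,295,285),(175,165,280,235))):
    f=dict(np.load(n+"0.npz")); I=f["frame"]; hsv=cv2.cvtColor(I,cv2.COLOR_RGB2HSV); h,s,v=[hsv[...,i].astype(int) for i in range(3)]
    red=blob(((h<10)|(h>170))&(s>90)&(v>90),roiF)
    w=blob(((v>165)&(s<60)|(red>0)),roiF)
    y=blob((h>12)&(h<32)&(s>50)&(v>150),roiB)
    sh=blob((v<110)&(s<140)&(h>90)&(h<135),(205,118,312,165) if n=="top" else (185,175,235,222))
    Pr=ray(f,pts(red),.004)[:,:2].astype(np.float32)
    print(n,"red",red.sum(),Pr.mean(0),cv2.fitLine(Pr,cv2.DIST_L2,0,.01,.01).ravel()[:2],rect(Pr))
    print("white",w.sum(),rect(ray(f,pts(w),.004)[:,:2]), cv2.boxPoints(rect(ray(f,pts(w),.004)[:,:2])).round(4).tolist())
    print("board",y.sum(),rect(ray(f,pts(y),.018)[:,:2]), cv2.boxPoints(rect(ray(f,pts(y),.018)[:,:2])).round(4).tolist())
    print("sh",sh.sum(),rect(ray(f,pts(sh),.033)[:,:2]), cv2.boxPoints(rect(ray(f,pts(sh),.033)[:,:2])).round(4).tolist())
    o=I.copy(); 
    for m,c in((w,(0,255,0)),(red,(0,0,255)),(y,(255,0,255)),(sh,(0,255,255))):
        cv2.drawContours(o,cv2.findContours(m,0,1)[0],-1,c,1)
    o=o[100:250,95:325] if n=="top" else o[160:290,170:300]
    cv2.imwrite(f"pics/m{n}.png",cv2.resize(o,None,fx=3.4 if n=="top" else 4.5,fy=3.4 if n=="top" else 4.5,interpolation=0)[:,:,::-1])
E
python3 -c "
import cv2,numpy as np
a=cv2.imread('pics/mtop.png');b=cv2.imread('pics/mside.png')
b=cv2.resize(b,(300,300));a=cv2.resize(a,(500,326));c=np.zeros((326,800,3),np.uint8);c[:,:500]=a;c[:300,500:]=b;cv2.imwrite('pics/m.png',c)"
```

```text
top red 41 [0.51265734 0.21552481] [0.2767413 0.9609445] ((0.5126591920852661, 0.2156355232000351), (0.10298315435647964, 0.0024058872368186712), 73.75341796875)
white 1746 ((0.5032480955123901, 0.22259336709976196), (0.11993035674095154, 0.10177052021026611), 73.81938171386719) [[0.4377000033855438, 0.17919999361038208], [0.5353999733924866, 0.15080000460147858], [0.5687999725341797, 0.26600000262260437], [0.47110000252723694, 0.29440000653266907]]
board 5658 ((0.6143991351127625, -0.07605744898319244), (0.2392967939376831, 0.21731306612491608), 84.81494903564453) [[0.49540001153945923, -0.18539999425411224], [0.7117999792098999, -0.20499999821186066], [0.7333999872207642, 0.0333000011742115], [0.5170000195503235, 0.05290000140666962]]
sh 245 ((0.7156607508659363, -0.0844082161784172), (0.186334028840065, 0.01202811487019062), 83.88725280761719) [[0.6998000144958496, -0.17640000581741333], [0.7117000222206116, -0.1776999980211258], [0.7315999865531921, 0.007600000128149986], [0.7196000218391418, 0.008899999782443047]]
side red 1 [0.5030683  0.18257742] [0.924661  0.3807913] ((0.5030
[... 224 characters left out ...]
855995178, 0.0885000005364418], [0.5645999908447266, 0.26269999146461487], [0.4726000130176544, 0.27959999442100525]]
board 1916 ((0.6061477661132812, -0.07052803039550781), (0.264716774225235, 0.20659175515174866), 84.1269760131836) [[0.48989999294281006, -0.1915999948978424], [0.6953999996185303, -0.21279999613761902], [0.7224000096321106, 0.050599999725818634], [0.5169000029563904, 0.07169999927282333]]
sh 713 ((0.6801164150238037, -0.08965270966291428), (0.20765751600265503, 0.07590661942958832), 84.93573760986328) [[0.6330999732017517, -0.18970000743865967], [0.7088000178337097, -0.1964000016450882], [0.7271000146865845, 0.010400000028312206], [0.6514999866485596, 0.017100000753998756]]
```

View pics/m.png

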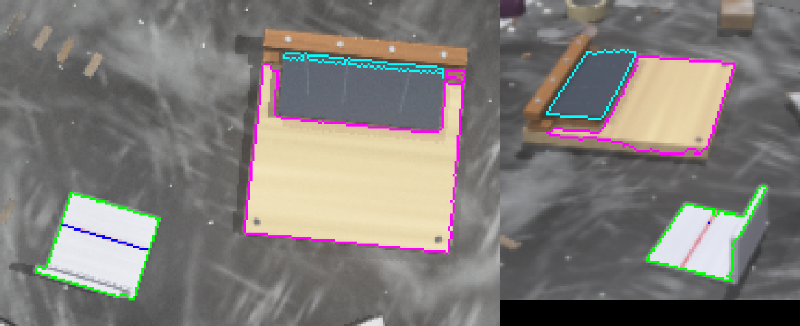

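The masks fit well and the sizes check out: the red line measures 103 mm and the board is 239 mm wide. Estimates:
- **Flashing:** origin about (0.503, 0.218), yaw −16°.
- **Board:** yaw −5.2°, lip about (0.646, −0.079).
- **Grasp:** upstand at about (0.460, 0.231).

I'll turn first, then travel.

move_arm(series="0 0 0 0 0 -8.25 0.087;0 0 0 0 0 -8.25 0.087;0 0 0 0 0 -8.25 0.087;0 0 0 0 0 -8.25 0.087;0 0 0 0 0 -8.25 0.087;0 0 0 0 0 -8.25 0.087;0 0 0 0 0 -8.25 0.087")

```text
t: 0.8
ee_pos: [0.1744, -0.5997, 0.2128]
eef_rot: [0.797, 0.604, 0.0, -0.001]
contact_force: [0.1, 0.2, 0.4]
width: 0.996
```

move_arm(series="0.0364 0.0182 0 0 0 0 0.087;0.0364 0.0182 0 0 0 0 0.087;0.0364 0.0182 0 0 0 0 0.087;0.0364 0.0182 0 0 0 0 0.087;0.0364 0.0182 0 0 0 0 0.087;0.0364 0.0182 0 0 0 0 0.087;0.0364 0.0182 0 0 0 0 0.087;0.0364 0.0182 0 0 0 0 0.087;0.0364 0.0182 0 0 0 0 0.087;0.0364 0.0182 0 0 0 0 0.087")

```text
t: 1.8
ee_pos: [0.4507, -0.2991, 0.2131]
eef_rot: [0.799, 0.601, -0.0, -0.0]
contact_force: [1.2, -0.1, 0.3]
width: 0.999
```

move_arm(series="0.043 -0.0114 0 0 0 0 0.087;0.043 -0.0114 0 0 0 0 0.087;0.043 -0.0114 0 0 0 0 0.087;0.043 -0.0114 0 0 0 0 0.087;0.043 -0.0114 0 0 0 0 0.087;0.043 -0.0114 0 0 0 0 0.087;0.043 -0.0114 0 0 0 0 0.087;0.043 -0.0114 0 0 0 0 0.087;0.043 -0.0114 0 0 0 0 0.087;0.043 -0.0114 0 0 0 0 0.087")

```text
t: 2.8
ee_pos: [0.4588, 0.1459, 0.2132]
eef_rot: [0.799, 0.601, -0.0, -0.0]
contact_force: [0.8, -0.1, -0.3]
width: 0.998
```

```bash
cat >> h.py <<'E'
from scipy.spatial.transform import Rotation as Ro
def go(s,p,yaw_y):
    "shift in tool axes to world TCP p, with tool y heading yaw_y deg; then turn (tool rotvec deg) from there"
    R=Ro.from_quat(s["eef_rot"]); a=np.radians(yaw_y)
    T=np.c_[[-np.sin(a),np.cos(a),0],[np.cos(a),np.sin(a),0],[0,0,-1]]
    print("pos",s["ee_pos"].round(4),"shift",R.inv().apply(np.array(p)-s["ee_pos"]).round(4),"turn",(R.inv()*Ro.from_matrix(T)).as_rotvec(degrees=True).round(2),"F",s["contact_force"].round(2),"w",round(s["width"]*87,1),"t",round(s["t"],2))
E
python3 - <<'E'
from h import *; from cell import arm
go(arm.get_state(),[.460,.231,.12],-16)
E
```

```text
pos [0.4588 0.1459 0.2132] shift [ 0.0821 -0.0223  0.0932] turn [-0.02  0.01 -0.05] F [ 0.81 -0.07 -0.26] w 86.8 t 2.8
```

move_arm(series="0.041 -0.011 0.03 0 0 0 0.087;0.041 -0.011 0.03 0 0 0 0.087;0 0 0.033 0 0 0 0.05;0 0 0 0 0 0 0.05;0 0 0 0 0 0 0.05")

```text
t: 3.3
ee_pos: [0.4602, 0.2255, 0.1224]
eef_rot: [0.799, 0.601, -0.001, -0.0]
contact_force: [-0.0, -0.1, 0.7]
width: 0.811
```

Run:
```python
from h import *; from cell import arm,cams
go(arm.get_state(),[.460,.231,.037],-16)
a=cams.grab_frame("top")["frame"][150:270,60:210];b=cams.grab_frame("side")["frame"][140:300,190:390]
o=np.hstack([cv2.resize(a,(400,320)),cv2.resize(b,(400,320))]);cv2.imwrite("pics/g.png",o[:,:,::-1])
```

```text
pos [0.4602 0.2255 0.1224] shift [ 0.0053 -0.0015  0.0854] turn [-0.1   0.07 -0.05] F [-0.03 -0.09  0.7 ] w 70.6 t 3.3
```

View pics/g.png

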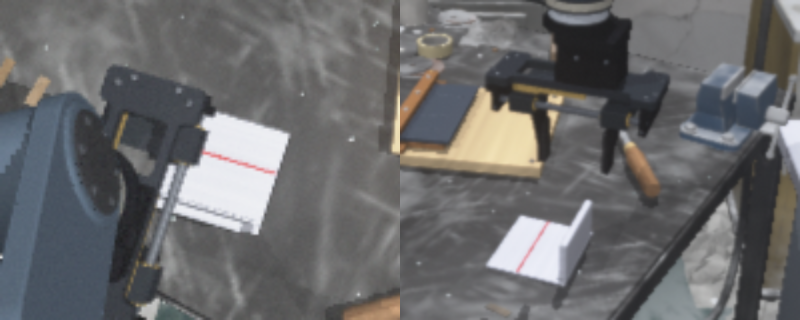

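The crops show the open fingers above the flashing, straddling the upstand line, with nothing else nearby. Next I'll correct the small lag, descend and grip.

move_arm(series="0.005 -0.0015 0.03 0 0 0 0.06;0 0 0.03 0 0 0 0.06;0 0 0.0155 0 0 0 0.06;0 0 0.01 0 0 0 0.06;0 0 0 0 0 0 0.06")

```text
t: 3.9
ee_pos: [0.4613, 0.2304, 0.0374]
eef_rot: [0.799, 0.601, 0.0, 0.0]
contact_force: [-0.0, -0.3, -0.1]
width: 0.693
```

move_arm(series="0 0 0 0 0 0 0;0 0 0 0 0 0 0;0 0 0 0 0 0 0;0 0 0 0 0 0 0;0 0 0 0 0 0 0;0 0 0 0 0 0 0;0 0 0 0 0 0 0;0 0 0 0 0 0 0;0 0 0 0 0 0 0;0 0 0 0 0 0 0", grip_force=35)

```text
t: 4.9
ee_pos: [0.4601, 0.231, 0.0371]
eef_rot: [0.799, 0.601, -0.0, -0.0]
contact_force: [-2.8, 0.1, 1.9]
width: 0.112
```

Run:
```python
from h import *; from cell import arm,cams
s=arm.get_state(); go(s,[.460,.231,.037],-16)
f=cams.grab_frame("top"); np.savez("top1.npz",**f)
I=f["frame"]; hsv=cv2.cvtColor(I,cv2.COLOR_RGB2HSV); h,sa,v=[hsv[...,i].astype(int) for i in range(3)]
red=blob(((h<10)|(h>170))&(sa>90)&(v>90),(100,180,180,245)); P=ray(f,pts(red),.004)[:,:2].astype(np.float32)
print(red.sum(),P.mean(0),rect(P),cv2.fitLine(P,2,0,.01,.01).ravel())
b=cams.grab_frame("side")["frame"][140:300,190:390]
o=np.hstack([cv2.resize(I[150:270,60:210],(400,320)),cv2.resize(b,(400,320))]);cv2.imwrite("pics/g2.png",o[:,:,::-1])
```

```text
pos [0.4601 0.231  0.0371] shift [-0.     -0.0001  0.0001] turn [-0.06  0.02 -0.05] F [-2.82  0.08  1.93] w 9.8 t 4.9
22 [0.50660014 0.19074334] ((0.5068286061286926, 0.19133250415325165), (0.053055793046951294, 0.002404802944511175), 73.75209045410156) [0.27758202 0.96070194 0.50660014 0.19074331]
```

View pics/g2.png

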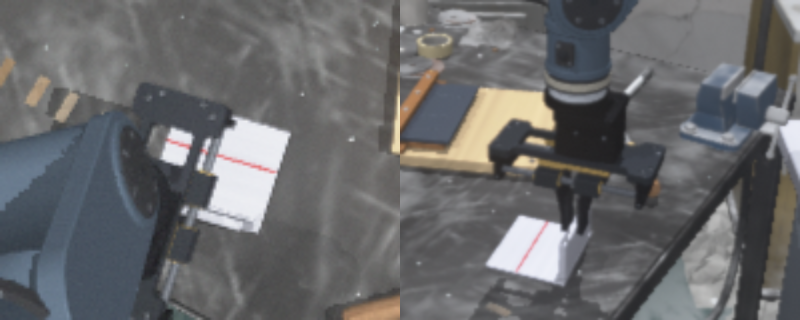

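Grasped: the opening is 9.8 mm, and the line sits where the 55 mm offset from the TCP predicts to within 1 mm. Next I'll lift and carry it to just before the shingle.

move_arm(series="0 0 -0.02 0 0 0 0;0 0 -0.025 0 0 0 0;0 0 -0.025 0 0 0 0;0 0 0 0 0 0 0")

```text
t: 5.4
ee_pos: [0.4635, 0.2315, 0.1096]
eef_rot: [0.799, 0.602, 0.003, 0.002]
contact_force: [0.7, 0.5, -2.5]
width: 0.109
```

move_arm(series="-0.02 0.01 0 0 0 0 0;-0.03 0.016 0 0 0 0 0;-0.03 0.016 0 0 0 0 0;-0.032 0.017 0 0 0 0 0;-0.032 0.017 0 0 0 0 0;-0.032 0.017 0 0 0 0 0;-0.032 0.017 0 0 0 0 0;-0.03 0.016 0 0 0 0 0;-0.02 0.01 0 0 0 0 0;-0.0125 0.005 0 0 0 0 0")

```text
t: 6.4
ee_pos: [0.5216, -0.0701, 0.1058]
eef_rot: [0.799, 0.601, -0.0, -0.0]
contact_force: [1.0, 0.2, -2.3]
width: 0.112
```

move_arm(series="0 0 0 0 0 -3.6 0;0 0 0 0 0 -3.6 0;0 0 0 0 0 -3.6 0;0 0 0 0 0 0 0;0 0 0 0 0 0 0")

```text
t: 6.9
ee_pos: [0.5209, -0.0674, 0.1065]
eef_rot: [0.739, 0.674, -0.0, -0.001]
contact_force: [-0.6, 0.4, -3.5]
width: 0.106
```

Run:
```python
from h import *; from cell import arm,cams
s=arm.get_state(); go(s,[.5211,-.0676,.057],-5.2)
o=[]
for n in("top","side"):
    f=cams.grab_frame(n); np.savez(n+"2.npz",**f); I=f["frame"]
    o.append(cv2.resize(I[100:250,170:370] if n=="top" else I[140:260,150:310],(400,300)))
cv2.imwrite("pics/c.png",np.hstack(o)[:,:,::-1])
```

```text
pos [ 0.5209 -0.0674  0.1065] shift [-0.0002  0.0003  0.0495] turn [-0.07 -0.02 -0.09] F [-0.59  0.45 -3.46] w 9.2 t 6.9
```

View pics/c.png

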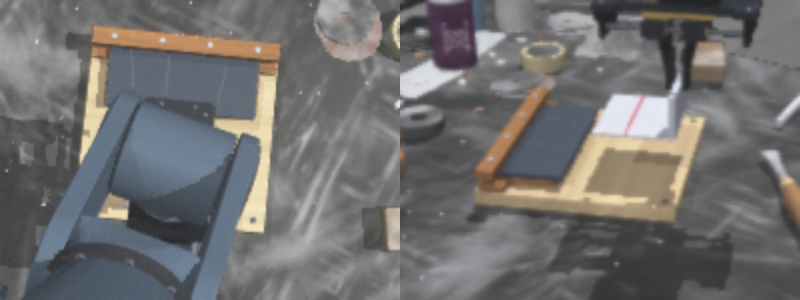

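The top view is blocked by the arm. The side view shows the flashing held level over the board, square to it, with its front edge short of the shingle. Next I'll lower it.

move_arm(series="0 0 0.02 0 0 0 0;0 0 0.015 0 0 0 0;0 0 0.01 0 0 0 0;0 0 0.002 0 0 0 0;0 0 0 0 0 0 0;0 0 0 0 0 0 0", grip_force=45)

```text
t: 7.6
ee_pos: [0.5219, -0.0681, 0.0606]
eef_rot: [0.739, 0.674, 0.0, 0.001]
contact_force: [1.0, 0.1, -2.2]
width: 0.107
```

move_arm(series="0 0 0.001 0 0 0 0;0 0 0.001 0 0 0 0;0 0 0 0 0 0 0;0 0 0 0 0 0 0")

```text
t: 8.0
ee_pos: [0.5215, -0.068, 0.0583]
eef_rot: [0.739, 0.674, 0.0, 0.0]
contact_force: [-0.0, 0.3, -2.0]
width: 0.105
```

move_arm(series="0 0 0.001 0 0 0 0;0 0 0 0 0 0 0;0 0 0 0 0 0 0")

```text
t: 8.3
ee_pos: [0.5214, -0.0679, 0.0571]
eef_rot: [0.739, 0.674, -0.0, -0.0]
contact_force: [0.5, -0.6, -1.9]
width: 0.11
```

Run:
```python
from h import *; from cell import arm,cams
s=arm.get_state(); go(s,[.5211,-.0676,.055],-5.2); print(s["ft_torque"].round(3))
f=cams.grab_frame("side"); np.savez("side3.npz",**f); I=f["frame"]
cv2.imwrite("pics/d.png",cv2.resize(I[150:250,170:300],(780,600),interpolation=2)[:,:,::-1])
```

```text
pos [ 0.5214 -0.0679  0.0571] shift [ 0.0003 -0.0003  0.0021] turn [-0.01 -0.   -0.05] F [ 0.46 -0.59 -1.91] w 9.6 t 8.3
[-0.003 -0.041  0.016]
```

View pics/d.png

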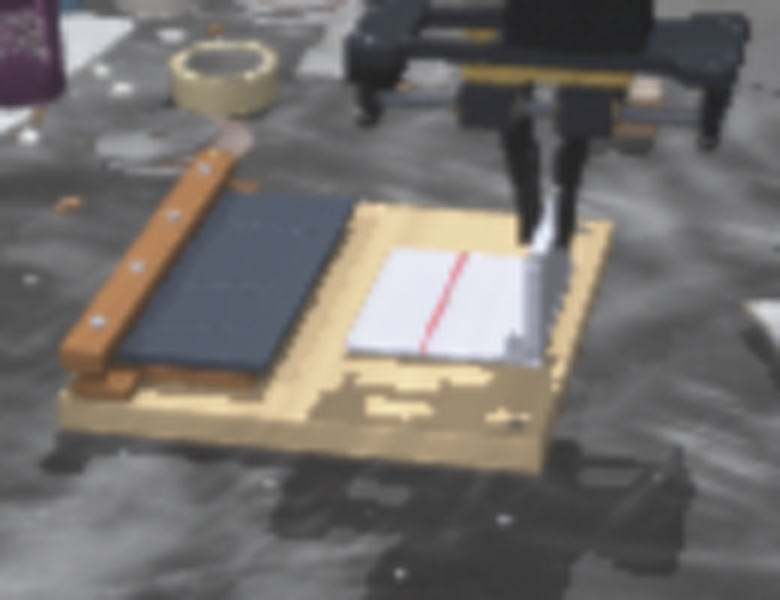

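The side view shows the flashing square on the board, with the red line at crop x≈445 and the shingle edge at x≈310. The shingle is lying down. Next I'll measure the distance from line to lip.

```bash
cat > m.py <<'E'
from h import *
B=np.array([.6257,-.0771]); c,s_=np.cos(np.radians(-5.2)),np.sin(np.radians(-5.2)); RB=np.array([[c,s_],[-s_,c]])
def tob(P): return (P[:,:2]-B)@RB.T
def measure(f,zr):
    I=f["frame"]; hsv=cv2.cvtColor(cv2.GaussianBlur(I,(3,3),0),cv2.COLOR_RGB2HSV); h,s,v=[hsv[...,i].astype(int) for i in range(3)]
    r=I[...,0].astype(int)-I[...,1:].max(2)
    red=blob((r>25)&((h<8)|(h>172)),(200,185,260,215)); p=pts(red)
    if len(p):
        w=r[p[:,1].astype(int),p[:,0].astype(int)]; rows=np.unique(p[:,1])
        L=np.array([[np.average(p[p[:,1]==y,0],weights=w[p[:,1]==y]),y] for y in rows]); q=tob(ray(f,L,zr)); k=np.polyfit(q[:,1],q[:,0],1)
        print("line: board x at y=0 %.4f slope deg %.2f y %.3f..%.3f"%(k[1],-np.degrees(np.arctan(k[0])),q[:,1].min(),q[:,1].max()))
    sh=blob((v<125)&(h>100)&(h<130)&(s>40),(185,175,235,222)); E=[]
    g=cv2.GaussianBlur(I,(3,3),0).astype(float).sum(2)
    for y in range(187,208):
        u=np.nonzero(sh[y])[0]
        if len(u): E.append([u.max()+.5,y])
    for z in(.033,.026):
        q=tob(ray(f,np.array(E),z)); k=np.polyfit(q[:,1],q[:,0],1); res=q[:,0]-np.polyval(k,q[:,1]); print("edge z%.3f: x at y=0 %.4f slope %.2f rms %.4f y %.3f..%.3f"%(z,k[1],-np.degrees(np.arctan(k[0])),res.std(),q[:,1].min(),q[:,1].max()))
E
python3 - <<'E'
from m import *
measure(dict(np.load("side0.npz")),.024); measure(dict(np.load("side3.npz")),.024)
E
```

```text
Traceback (most recent call last):
  File "m.py", line 7, in measure
    red=blob((r>25)&((h<8)|(h>172)),(200,185,260,215)); p=pts(red)
  File "h.py", line 10, in blob
    n,l,s,c=cv2.connectedComponentsWithStats(k); i=1+s[1:,4].argmax(); return (l==i).astype(np.uint8)
                                                     ~~~~~~~~~~~~~~^^
ValueError: attempt to get argmax of an empty sequence
```

Run:
```python
from m import *
measure(dict(np.load("side3.npz")),.024)
```

```text
line: board x at y=0 -0.0715 slope deg 22.12 y -0.060..-0.054
edge z0.033: x at y=0 0.0209 slope 0.68 rms 0.0009 y -0.067..0.069
edge z0.026: x at y=0 0.0245 slope 0.68 rms 0.0009 y -0.081..0.057
```

```bash
python3 - <<'E'
s=open("m.py").read()
s=s.replace('red=blob((r>25)&((h<8)|(h>172)),(200,185,260,215)); p=pts(red)','k=np.zeros(r.shape,bool); k[192:209,200:258]=True; r=I[...,0].astype(int)-I[...,1]; p=pts(k&(r>15)&(I[...,2]>I[...,1].astype(int)-12)&(I[...,0]>120))')
open("m.py","w").write(s)
E
python3 - <<'E'
from m import *
measure(dict(np.load("side3.npz")),.024)
E
```

```text
line: board x at y=0 -0.0497 slope deg 0.17 y -0.061..0.047
edge z0.033: x at y=0 0.0209 slope 0.68 rms 0.0009 y -0.067..0.069
edge z0.026: x at y=0 0.0245 slope 0.68 rms 0.0009 y -0.081..0.057
```

The line is at board x −49.7 mm and square to within 0.2°. The lip is at about 20–21 mm, so there are about 70 mm to go. First I'll lower 1 mm and enter by 40 mm, watching the forces.

move_arm(series="0 0 0.001 0 0 0 0;0 0.006 0 0 0 0 0;0 0.008 0 0 0 0 0;0 0.008 0 0 0 0 0;0 0.008 0 0 0 0 0;0 0.006 0 0 0 0 0;0 0.004 0 0 0 0 0;0 0 0 0 0 0 0;0 0 0 0 0 0 0")

```text
t: 9.25
ee_pos: [0.5608, -0.0715, 0.056]
eef_rot: [0.739, 0.674, -0.0, -0.0]
contact_force: [-0.1, -0.2, -2.3]
width: 0.108
```

Run:
```python
from m import *; from cell import arm,cams
s=arm.get_state(); go(s,[.5908,-.0739,.055],-5.2); print(s["ft_torque"].round(3))
f=cams.grab_frame("side"); np.savez("side4.npz",**f); I=f["frame"]; measure(f,.023)
f3=dict(np.load("side3.npz"))
for yy in(-.055,.055): 
    P=np.array([[-.010,yy]])@RB+B; print("pred pan front corner in side3",proj(f3,np.r_[P[0],.024]))
print("px->board", tob(ray(f3,[[227.5,208.7],[235,191.7]],.024)))
cv2.imwrite("pics/e.png",cv2.resize(I[150:250,170:300],(780,600),interpolation=2)[:,:,::-1])
```

```text
pos [ 0.5608 -0.0715  0.056 ] shift [0.0003 0.0301 0.001 ] turn [-0.05 -0.01 -0.04] F [-0.12 -0.24 -2.26] w 9.4 t 9.25
[ 0.01  -0.04  -0.058]
line: board x at y=0 -0.0102 slope deg 0.33 y -0.056..0.052
edge z0.033: x at y=0 0.0203 slope -0.27 rms 0.0016 y -0.067..0.069
edge z0.026: x at y=0 0.0240 slope -0.27 rms 0.0016 y -0.081..0.057
pred pan front corner in side3 [[234.50481493 191.86825855]]
pred pan front corner in side3 [[226.27173109 208.20600462]]
px->board [[-0.01436456  0.05731172]
 [-0.01131436 -0.05645186]]
```

View pics/e.png

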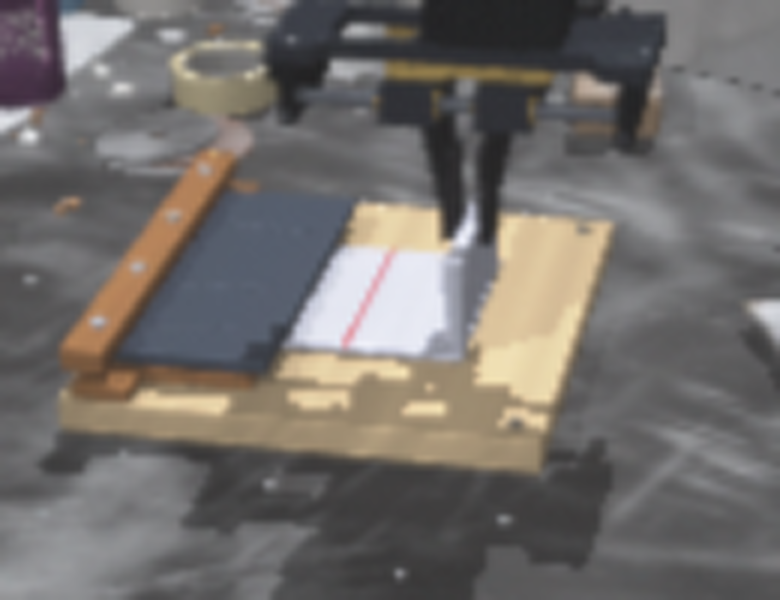

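The edge is under the shingle with no contact force and the shingle is still flat. It is laterally centred to about 1 mm, and the line is at −10 mm as commanded. I'll go in another 27 mm.

move_arm(series="0 0.006 0 0 0 0 0;0 0.007 0 0 0 0 0;0 0.007 0 0 0 0 0;0 0.005 0 0 0 0 0;0 0.002 0 0 0 0 0;0 0 0 0 0 0 0;0 0 0 0 0 0 0")

```text
t: 10.0
ee_pos: [0.5877, -0.0739, 0.056]
eef_rot: [0.739, 0.674, -0.0, -0.0]
contact_force: [-0.7, -0.4, -1.8]
width: 0.109
```

Run:
```python
from m import *; from cell import arm,cams
s=arm.get_state(); go(s,[.5908,-.0739,.055],-5.2); print(s["ft_torque"].round(3))
f=cams.grab_frame("side"); np.savez("side5.npz",**f); I=f["frame"]; measure(f,.023)
cv2.imwrite("pics/f.png",cv2.resize(I[175:225,190:260],(784,560),interpolation=2)[:,:,::-1])
```

```text
pos [ 0.5877 -0.0739  0.056 ] shift [0.0003 0.0031 0.001 ] turn [-0.05 -0.01 -0.04] F [-0.7  -0.39 -1.82] w 9.5 t 10.0
[-0.023 -0.017  0.043]
line: board x at y=0 0.0170 slope deg -0.15 y -0.051..0.044
edge z0.033: x at y=0 0.0207 slope 0.20 rms 0.0010 y -0.067..0.069
edge z0.026: x at y=0 0.0244 slope 0.20 rms 0.0011 y -0.081..0.057
```

View pics/f.png

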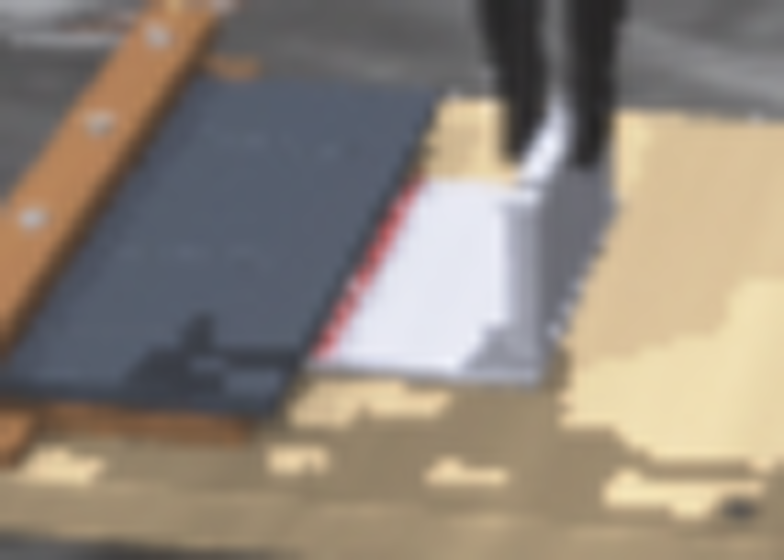

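The line now hugs the shingle edge (crop 420,180 → 320,355), with about 3 mm left. The shingle is flat. To settle the lip position, I'll check the shingle edge and board front edge with subpixel profiles in both views.

Run:
```python
from m import *
from scipy.ndimage import map_coordinates as mc
def prof(f,z,xs,ys):
    g=f["frame"].astype(float).sum(2)/3; X,Y=np.meshgrid(xs,ys)
    W=np.c_[X.ravel(),Y.ravel()]@RB+B; p=proj(f,np.c_[W,np.full(len(W),z)])
    return mc(g,[p[:,1],p[:,0]],order=1).reshape(X.shape).mean(0)
t=dict(np.load("top0.npz")); s0=dict(np.load("side0.npz")); s5=dict(np.load("side5.npz"))
print("top0 shingle z.026",*zip((a:=np.arange(.008,.034,.002)).round(3).tolist(),prof(t,.026,a,np.linspace(-.06,.06,41)).round().astype(int).tolist()))
print("top0 shingle sides: ",end="")
for n,f in(("top0",t),("side0",s0)):
    a=np.arange(-.130,-.110,.002); print(n,"board front z.018",*zip(a.round(3).tolist(),prof(f,.018,a,np.linspace(-.09,.09,41)).round().astype(int).tolist()))
a=np.arange(.008,.034,.002)
print("side0 z.026",*zip(a.round(3).tolist(),prof(s0,.026,a,np.linspace(-.05,.05,41)).round().astype(int).tolist()))
print("side0 z.033",*zip(a.round(3).tolist(),prof(s0,.033,a,np.linspace(-.05,.05,41)).round().astype(int).tolist()))
```

```text
top0 shingle z.026 (0.008, 193) (0.01, 190) (0.012, 190) (0.014, 188) (0.016, 183) (0.018, 158) (0.02, 115) (0.022, 101) (0.024, 107) (0.026, 109) (0.028, 109) (0.03, 109) (0.032, 108)
top0 shingle sides: top0 board front z.018 (-0.13, 117) (-0.128, 117) (-0.126, 117) (-0.124, 117) (-0.122, 112) (-0.12, 142) (-0.118, 196) (-0.116, 210) (-0.114, 213) (-0.112, 212) (-0.11, 211)
side0 board front z.018 (-0.13, 100) (-0.128, 99) (-0.126, 99) (-0.124, 112) (-0.122, 140) (-0.12, 174) (-0.118, 194) (-0.116, 199) (-0.114, 199) (-0.112, 198) (-0.11, 196)
side0 z.026 (0.008, 170) (0.01, 167) (0.012, 159) (0.014, 142) (0.016, 116) (0.018, 93) (0.02, 79) (0.022, 77) (0.024, 84) (0.026, 90) (0.028, 92) (0.03, 92) (0.032, 92)
side0 z.033 (0.008, 161) (0.01, 147) (0.012, 122) (0.014, 97) (0.016, 81) (0.018, 77) (0.02, 83) (0.022, 90) (0.024, 92) (0.026, 92) (0.028, 92) (0.03, 92) (0.032, 92)
```

Both views put the lip at about 20.5 mm against the line at 17.0 mm, so I'll go 3.4 mm further and then lower to contact.

move_arm(series="0 0.002 0 0 0 0 0;0 0.0014 0 0 0 0 0;0 0 0 0 0 0 0;0 0 0.0005 0 0 0 0;0 0 0.0005 0 0 0 0;0 0 0 0 0 0 0;0 0 0 0 0 0 0")

```text
t: 10.75
ee_pos: [0.5914, -0.0743, 0.0551]
eef_rot: [0.739, 0.674, -0.0, -0.0]
contact_force: [-0.8, 0.6, -1.8]
width: 0.108
```

move_arm(series="0 0 0.0005 0 0 0 0;0 0 0 0 0 0 0;0 0 0 0 0 0 0;0 0 0 0 0 0 0")

```text
t: 11.15
ee_pos: [0.5914, -0.0744, 0.0551]
eef_rot: [0.739, 0.674, -0.0, 0.0]
contact_force: [-1.4, 1.1, 5.6]
width: 0.109
```

move_arm(series="0 0 0.0005 0 0 0 0;0 0 0 0 0 0 0;0 0 0 0 0 0 0;0 0 0 0 0 0 0")

```text
t: 11.55
ee_pos: [0.5914, -0.0744, 0.0551]
eef_rot: [0.739, 0.674, -0.0, 0.0]
contact_force: [-3.2, 0.6, 8.6]
width: 0.105
```

Run:
```python
from m import *; from cell import arm,cams
o=[]
for i in range(4):
    f=cams.grab_frame("side"); s=arm.get_state(); print(s["contact_force"].round(1),s["ft_torque"].round(2))
go(s,[.591,-.0743,.055],-5.2)
I=f["frame"]; measure(f,.022)
cv2.imwrite("pics/z.png",cv2.resize(I[175:225,190:260],(784,560),interpolation=2)[:,:,::-1])
```

```text
[-3.   0.9  8.5] [ 0.15  0.46 -0.01]
[-3.2  0.6  8.2] [ 0.1   0.45 -0.02]
[-3.8  0.3  8.4] [0.12 0.49 0.01]
[-2.9  1.8  7.8] [ 0.11  0.46 -0.01]
pos [ 0.5914 -0.0743  0.0551] shift [ 0.     -0.0004  0.0001] turn [ 0.01  0.   -0.04] F [-2.86  1.76  7.78] w 9.8 t 11.75
line: board x at y=0 0.0196 slope deg -0.04 y -0.046..0.030
edge z0.033: x at y=0 0.0210 slope 0.37 rms 0.0009 y -0.067..0.069
edge z0.026: x at y=0 0.0247 slope 0.37 rms 0.0009 y -0.081..0.057
```

View pics/z.png

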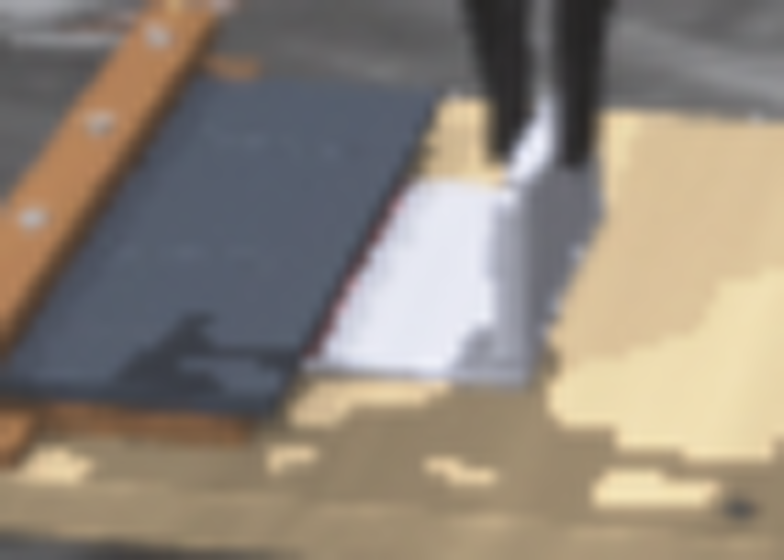

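Only a thin red trace remains right along the shingle edge. The shingle is flat and the line is square. The tool reads about 8.3 N, so I'll nudge it towards 10 N and hand in.

move_arm(series="0 0 0.0002 0 0 0 0;0 0 0 0 0 0 0;0 0 0 0 0 0 0;0 0 0 0 0 0 0;0 0 0 0 0 0 0")

```text
t: 12.25
ee_pos: [0.5914, -0.0744, 0.0551]
eef_rot: [0.739, 0.674, -0.0, 0.0]
contact_force: [-4.0, 0.7, 9.9]
width: 0.104
```

Run:
```python
from cell import arm,workorder
s=arm.get_state(); print(s["t"],s["contact_force"],s["ee_pos"]); print(workorder.hand_in())
```

```text
12.25 [-4.01545289  0.65576749  9.89105244] [ 0.59143249 -0.07437966  0.05510958]
the job is handed in; nothing more can be done
None
```

The flashing is tucked under the shingle with its red line at the shingle's front edge. I handed the job in at 12.25 s with the arm still gripping it and pressing it down.

I gripped it by the upstand, carried it over the board and slid its front edge into the gap about 1 mm above the board.

Last checks:
- **Position:** the red line is at about 20.6 mm from the arm's pose and 19.6 mm from the side camera, against a lip at about 20.5 mm. In the last picture only a thin red trace showed along the edge.
- **Squareness and centring:** the line is square to the board within about 0.5°. The side view put the flashing's sides within about 1–2 mm of central when it was lowered onto the board. I couldn't repeat that from above because the arm blocks the top camera.
- **Shingle:** it looked flat in every picture, and there was no noticeable force while the edge went in.
- **Push:** the tool read 9.9 N downward at hand-in, with a side reaction of about 4 N.

**Disagreement:** the two cameras differed by about 2 mm on where the board's front edge lies, so the line could be off by 1–2 mm.

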